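Prop the deburring machine's hood open

ROBOT

A 6-joint arm with a two-finger parallel gripper is mounted at the origin on the work surface; the furniture and walls round the work are solid. World frame = base frame: x ahead of the robot, y to its left, z up, the work surface at z = 0. Lengths are in m, angles in degrees, forces in N, time in s.
With the tool pointing down it reaches from about 0.4 to 0.825 m from the base axis. Payload 7 kg.
Tool frame: the origin (TCP) lies midway between the tips of the shut fingers; the grasp point (between the pads) lies 19 mm behind it; z points along the fingers, y is the line along which they close (so a half turn about z gives the same grasp; the last joint's range is limited). The gripper opens to 88 mm and grips with 3 to 60 N. Pads are 19 mm wide; open, the fingers measure 130 mm over their backs; the gripper's body (78 mm by 193 mm) begins 47 mm behind the grasp point.
Start: joints at [-56.774, 20.546, 0.682, 0, -70.136, -16.507], TCP at [0.194, -0.646, 0.227] pointing down, gripper open.
Joint ranges: [-176.03, 176.03], [-82.01, 121.73], [-58.28, 71.71], [-173.87, 95.51], [-174.79, -0.11], [-173.66, 173.66]. Speed limits (degrees/s): [136.94, 136.94, 172.46, 180, 180, 180].

INTERFACE

Orientations are given as [roll, pitch, yaw] about the fixed x, y, z axes, in that order (R = Rz(yaw) Ry(pitch) Rx(roll)).
In Python, from plant import * gives the robot as it stands.
- The arm moves only by the tool move_arm, never from a script. Its argument "commands" is a list of rows, each a list of 7 numbers: the shift along the world's x, y, z in mm, then the turn, a rotation vector about the world's x, y, z in degrees, then the opening in per cent of the stroke, from 0 (shut) to 100 (fully open). In form: [[x, y, z, rx, ry, rz, fingers], ...]. A call has 1 to 20 rows; each row shifts and turns the commanded pose from where the row before left it; what a row does not reach is not made up. A row lasts 1/10 s, in which the tool goes at most 50 mm and 8.59 degrees, less where a joint would pass 70% of its speed; a pose out of reach is approached as far as the arm can. A call with a gripper value outside its range is refused whole. The fingers move at their own pace and stop on an object; "squeeze" is the grip in N (left out, the last holds). Time passes only in rows, so rows that do not move let the fingers close. It gives the time, the measured TCP pose, the force and the opening at its end, in the units of the state.
- get_state(): the state, without advancing time (a new reading comes with each control period).
- capture(name): name is "side" or "top"; returns a dict with "frame" (384x512x3 uint8, blue, green, red), "camera_matrix" (3x3 intrinsics, pixels), "world_to_cam" (4x4, takes a point from world to camera coordinates). Camera axes: x right, y up, looking along -z (the intrinsics and any distortion apply to the point x, -y, -z); pixel columns grow to the right and rows downward; lengths in m; the calibration is good to about 2 mm. A picture is of the moment at which its call begins. There is no depth.
- close_job(): hands the job in, once; it reports no verdict.
The state is a dict: "time_s": time; "joints": joint angles; "qd": joint speeds; "joint_torque": joint torques, N m; "tcp_pos": TCP position; "eef_rot": TCP orientation; "contact_force": force on the tool from outside, world axes, zero at the start; "moment": the same for the moment, N m; "gripper_width": finger opening in m.
Only numpy, scipy, OpenCV 4.12 (cv2) and the standard library are available. Lean on these libraries where they do the work, as an engineer would, in place of code of your own. Each camera call takes 0.05 s, during which the arm holds its last target. There are 200 camera calls.

TASK

Open up the small bench deburring machine for service: first take the steel bucking bar off its hood and lay it on the bench without dropping it, then swing the hood fully up by its ball knob, swing the red-sleeved prop rod up out of its clip, and lower the hood gently until the socket under it sits down over the rod's tip and the rod carries the hood. Leave the other loose things where they are.

Things in the scene. Friction and masses are not known exactly. Their poses are not given: they have to be found in the camera images.
- machine: Bench deburring machine, fixed: blue-grey sheet-metal tub 236 (x) x 252 (y) x 78 mm high under a light grey hood. Origin: centre of its underside. Its x points from its front (feed slot, ball knob) to its back (hinges), y to the left when facing it as x points, z up. Motor, roller and belt stand inside left of y = -24 mm; beside the rod's sleeve 30 mm are free each side, 20 mm below.
- hood (a joint): Hood angle, rad: 0 closed, 1.117 (64 deg) at the upper stop; 0.70 when it rests on the rod. Grey sheet cover 242 x 264 mm with 45 mm skirts all round, 0.8 kg; closed, its flat top is 123 mm above the bench. Its stiff hinges hold it only above about 1.03 rad; lower down it falls if let go. Lifting it at the knob takes about 5 N, starting it down from the top under 2 N.
- hood_hinge (a point): Middle of the hood's hinge line, which runs along the machine's y: 112 mm behind the machine's middle, 78 mm up.
- hood_knob (a point): Centre of the black ball knob, 32 mm across, on a steel stem 33 mm in front of the hood's front skirt. With the hood closed it is 269 mm in front of the hinge line and 22 mm above it; it swings with the hood. A gripper closing along the machine's y, leaning back towards the machine's front, can hold it while it turns between the pads.
- rod (a joint): Prop rod angle, rad: 0 lying in its open-topped clip, pointing to the machine's back; grows as the tip swings up and towards the machine's front; stop at 1.40. At 1.04 the tip stands where the socket comes down on it (0.06 either way is still caught). The stiff pivot (0.11 N m) holds the rod wherever it is left.
- rod_pivot (a point): Pivot of the prop rod, at the tub's front on the -y side: 95 mm in front of the machine's middle, 78 mm towards -y, 85 mm up. The rod swings about the machine's y axis.
- rod_grip (a point): Middle of the red sleeve (15 mm across, 42 mm long) on the 8 mm steel rod, 108 mm from the pivot: take the rod here, closing along the machine's y; it turns between the pads. The parked sleeve lies under the raised hood: an upright tool hits the hood's front edge, one leaning 25 to 50 deg back towards the machine's front has room.
- rod_tip (a point): Middle of the rod's 12 mm ball tip, 162 mm from the pivot.
- socket (a point): Where the middle of the ball tip sits when home: in a flared dark steel cup under the hood sheet, 190 mm in front of the hinge line (32 mm above it, hood closed), 78 mm towards -y. The cup is 20 mm deep, its mouth about 36 mm wide, facing away from the sheet.
- bucking_bar: Plain steel bar 36 (x) x 100 (y) x 28 (z) mm, 0.7 to 1 kg, lying on the closed hood. Origin: centre of its underside. The bench at x 0.33 to 0.54, y 0.12 to 0.44 m (robot's left, beyond the panel holder) is free to lay it on, but for the screwdriver and what the panel overhangs.
- panel_holder: Fixed stand between the machine and the free bench (world m): foot 22 mm high over x 0.30 to 0.49, y -0.18 to 0.02; column 0.235 high at (0.39, -0.08); from its top an arm to a metal panel hanging from 0.19 to 0.38 up, its plan a strip 40 mm wide from (0.46, 0.22) to (0.66, -0.01). There is room to pass nearer the robot than the panel, above the column. Origin on the bench at (0.48, 0.03).
- screwdriver: Screwdriver with a red handle, 207 mm long, lying on the free bench; origin under its middle; handle (28 mm thick, 96 mm long) towards its own +y, blade towards -y. Leave it.
- spray_bottle: Standing white spray bottle with red trigger, 70 x 86 mm, 207 mm high; origin under its middle. Stands close to the machine on its left (+y) side. Leave it.
- tape_roll: Yellow tape roll lying flat in front of the machine or off its right front corner (it swaps places with the bin), 110 mm across, 25 mm high; origin under its middle. Leave it.
- rivet_bin: Blue open bin with rivets in front of the machine or off its right front corner, 93 x 72 mm, 42 mm high; origin under its middle. Leave it.

How it is judged:
By the outcome, as a careful person would: the job done as asked, in the order asked, and still so for the second after the job is handed in, with the robot touching nothing.
It also fails if it takes over 72 s, if anything falls off the work surface, if the arm or the gripper's body presses on something with over 40 N, if the wrist force passes 120 N, or if a joint passes its speed limit or range.

## Working session

There is one attempt and no reset: what is moved stays moved. The work goes in short steps, Python scripts to look and compute and a tool call to move; the robot and the scene stay as the last step left them, time stands still between calls to the robot, and variables do not carry over. Pictures are saved under pics/ and viewed, on a budget of 10 in all, crops included, one or two more only if the job needs it, and the job is handed in when it is done.

Besides the shell and the picture viewer there is one more tool, called after "Emit:" as name(argument=value, ...), one argument or row to a line, values as JSON. move_arm: Moves the arm, as the interface text tells. Its arguments: {"type":"object","properties":{"commands":{"type":"array"},"squeeze":{"type":"number"}},"required":["commands"]}

```bash
ls; mkdir -p pics; python3 - <<'E'
from plant import *
import cv2,numpy as np,pickle
d={}
for n in ("top","side"):
    c=capture(n); d[n]=c; cv2.imwrite(f"pics/{n}0.png",c["frame"])
    print(n,c["camera_matrix"],c["world_to_cam"],[k for k in c])
pickle.dump(d,open("cap0.pkl","wb"))
print(get_state())
E
```

```text
pics
top [[449.10328851   0.         262.66547355]
 [  0.         449.10328851 187.1980336 ]
 [  0.           0.           1.        ]] [[ 0.0844863  -0.99642146  0.00251827 -0.08682938]
 [ 0.97494666  0.08318683  0.20629824 -0.50591065]
 [-0.20576948 -0.0149742   0.97848592 -1.55159391]
 [ 0.          0.          0.          1.        ]] ['frame', 'camera_matrix', 'world_to_cam']
side [[426.98565085   0.         254.42235825]
 [  0.         426.98565085 191.79357092]
 [  0.           0.           1.        ]] [[-0.828191   -0.56015954  0.01791519  0.34920279]
 [ 0.37074763 -0.52361495  0.76705513 -0.29737486]
 [-0.42029259  0.64191017  0.64133101 -1.11314296]
 [ 0.          0.          0.          1.        ]] ['frame', 'camera_matrix', 'world_to_cam']
{'time_s': 0.1, 'joints': array([-5.67749003e+01,  2.05886529e+01,  6.40328618e-01, -1.85552978e-02,
       -7.01362327e+01, -1.65056400e+01]), 'qd': array([-0.03207828, -0.07974539,  0.0984599 ,  0.10234585, -0.06145938,
        0.0101772 ]), 'joint_torque': array([-2.25073003e-03, -5.84162021e+01,  2.93750185e+01,  7.01541245e+00,
        1.01557889e-02, -5.59176624e-05]), 'tcp_pos': array([ 0.19403089, -0.64606169,  0.2257088 ]), 'eef_rot': array([ 1.79913971e+02, -7.30049358e-03, -1.63286852e+02]), 'contact_force': array([-0.11883574,  0.96971204, -0.81635174]), 'moment': array([-0.00024059,  0.00055594, -0.01574701]), 'gripper_width': 0.08754652229357218}
```

View pics/top0.png

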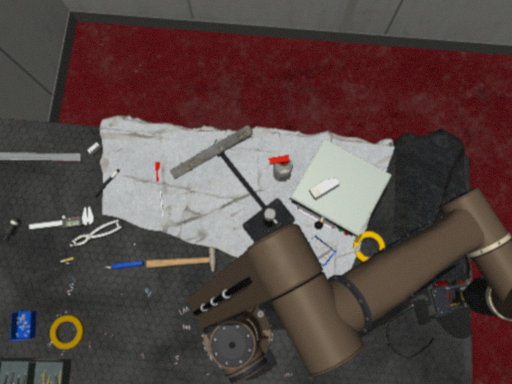

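View pics/side0.png

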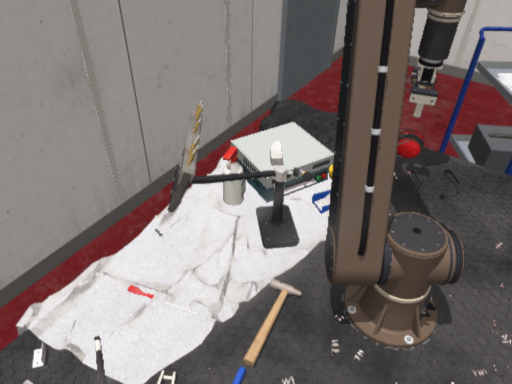

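The top view shows the hood as a pale quad, with corners near (330,138), (391,175), (358,233) and (290,200). The white bar is at (324,188), the knob near (318,226), the tape at (369,246), the blue bin at (323,250) and the screwdriver at (158,185). The side view shows the bar at (277,153), the panel at (187,160) and the bottle at (233,180).

```bash
cat > h.py <<'E'
import cv2,numpy as np,pickle
from scipy.spatial.transform import Rotation as R
def ray(c,uv):
    K=c["camera_matrix"];W=c["world_to_cam"];uv=np.atleast_2d(uv).astype(float)
    d=np.c_[(uv[:,0]-K[0,2])/K[0,0],-(uv[:,1]-K[1,2])/K[1,1],-np.ones(len(uv))]@W[:3,:3]
    return -W[:3,:3].T@W[:3,3],d
def onz(c,uv,z):
    o,d=ray(c,uv); return o+d*((z-o[2])/d[:,2])[:,None]
def proj(c,p):
    p=np.atleast_2d(p)@c["world_to_cam"][:3,:3].T+c["world_to_cam"][:3,3];K=c["camera_matrix"]
    return np.c_[K[0,0]*p[:,0]/-p[:,2]+K[0,2],K[1,1]*-p[:,1]/-p[:,2]+K[1,2]]
def tri(c1,u1,c2,u2):
    o1,d1=ray(c1,u1);o2,d2=ray(c2,u2);d1=d1[0];d2=d2[0]
    s=np.linalg.lstsq(np.c_[d1,-d2],o2-o1,rcond=None)[0];a=o1+s[0]*d1;b=o2+s[1]*d2
    return (a+b)/2,np.linalg.norm(a-b)
E
python3 - <<'E'
from h import *
d=pickle.load(open("cap0.pkl","rb"))
for n,seed in (("top",(345,215)),("side",(300,150))):
    f=d[n]["frame"];c=d[n]
    print(n,"hood",f[seed[1],seed[0]])
    col=f[seed[1],seed[0]].astype(int)
    x,y=seed; roi=np.zeros(f.shape[:2],np.uint8); roi[y-100:y+60,x-75:x+70]=1
    m=((np.abs(f.astype(int)-col).max(2)<14)*roi).astype(np.uint8)
    k,l,s,_=cv2.connectedComponentsWithStats(m)
    i=l[y,x]; cs,_=cv2.findContours((l==i).astype(np.uint8),0,2)
    ct=max(cs,key=cv2.contourArea); hull=cv2.convexHull(ct)
    pl=onz(c,hull[:,0],0.123)[:,:2]
    r=cv2.minAreaRect((pl*1000).astype(np.float32)); print("hood rect",r,cv2.boxPoints(r).tolist(), s[i])
    # bar: bright
    bx,by=(324,188) if n=="top" else (277,150)
    print("bar px",f[by,bx])
    for y0 in range(by-14,by+22,2): print(' '.join("%3d"%v for v in f[y0,bx-18:bx+20:1,0]))
cv2.imwrite("pics/c1.png",np.hstack([cv2.resize(d["top"]["frame"][130:270,270:410],None,fx=2.8,fy=4,interpolation=2),cv2.resize(d["side"]["frame"][110:230,200:350],None,fx=2.7,fy=4.667,interpolation=2)])[:560])
E
```

```text
top hood [192 205 197]
hood rect ((527.3223266601562, -308.9739685058594), (259.71856689453125, 239.98519897460938), 65.63319396972656) [[364.4413757324219, -377.75958251953125], [583.0494384765625, -476.77191162109375], [690.2032470703125, -240.1883544921875], [471.59521484375, -141.176025390625]] [ 292  138   97   96 4636]
bar px [217 225 223]
198 197 195 196 197 196 197 195 195 192 199 194 194 193 193 197 193 196 189 194 195 195 194 194 194 192 192 195 194 193 191 192 195 192 192 191 193 193
197 195 198 197 198 196 196 195 197 198 193 196 192 193 193 193 192 197 195 192 193 193 195 193 194 193 193 191 191 192 194 191 193 193 191 192 190 193
199 197 196 197 198 195 196 198 196 198 193 195 195 194 193 194 194 192 196 192 197 193 184 186 196 201 202 186 186 195 195 192 192 194 192 192 193 193
197 197 199 198 197 198 198 198 196 195 196 196 197 196 194 190 193 200 198 209 221 222 217 220 222 222 221 221 222 224 225 219 200 195 193 192 192 189
199 198 198 198 197 196 197 199 196 196 196 196 194 191 191 200 213 222 225 226 223 224 224 220 220 216 219 222 224 225 225 227 213 188 189 194 
[... 4360 characters left out ...]
 120 120 118 125 129 128 131 132 134 190 217 220 220 219 219 218 219 219 219 219 219 218 220
219 219 219 220 220 219 219 219 219 220 219 207 145 133 132 124 125 125 128 132 130 130 128 133 159 215 218 219 219 220 219 218 218 219 219 219 219 218
217 220 219 219 219 219 219 219 219 218 219 219 216 205 203 206 215 214 208 209 201 204 214 215 216 218 218 219 219 219 219 219 219 217 218 213 205 215
219 207 216 219 219 219 220 219 219 220 219 218 219 219 216 202 204 214 217 218 218 216 217 218 217 216 214 208 215 216 218 215 217 205 190 114  91  97
153 205 210 191 176 172 157 154 153 143 141 141 141 139 139 143 173 198 212 218 219 219 218 218 216 211 181 153 187 177 174 158 138 114  96  63  59  69
```

View pics/c1.png

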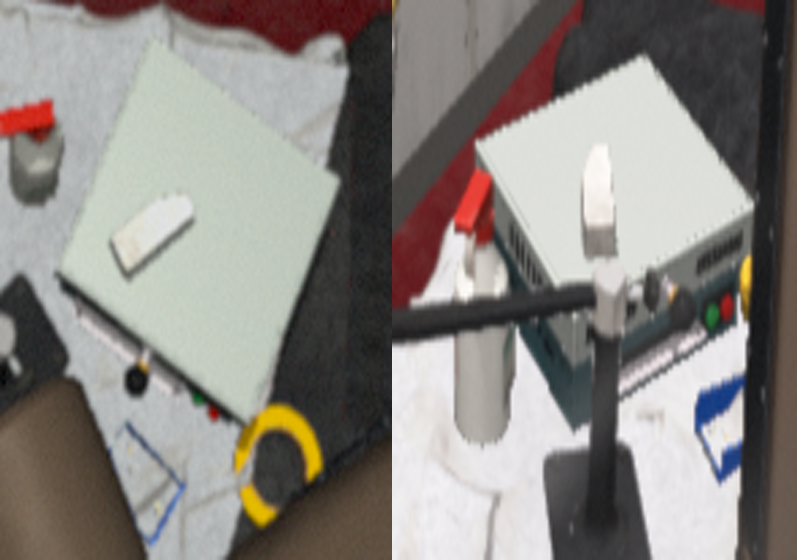

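The crop shows the bar's light top with dark sides. In the top view the black knob is at about (319,225) at the middle of the front edge. In the side view, dark balls near (297,172) and (307,176) are candidates for it.

```bash
python3 - <<'E'
from h import *
d=pickle.load(open("cap0.pkl","rb")); T,S=d["top"],d["side"]
yaw=np.radians(-24.8); ex=np.array([np.cos(yaw),np.sin(yaw),0]);ey=np.array([-ex[1],ex[0],0])
o=np.array([.5255,-.3085,0])+.003*ex
k=o-.157*ex+np.array([0,0,.1]); print("knob pred",k,proj(T,k),proj(S,k))
for u in ((297,172),(307,176)): print(u,tri(T,(319,225),S,u))
for c,n,seed in((T,"top",(319,225)),(S,"side",(298,172))):
    g=c["frame"].max(2); x,y=seed; sub=(g[y-10:y+11,x-10:x+14]); print(n); print('\n'.join(' '.join('%3d'%v for v in r) for r in sub))
# bar
f=T["frame"].astype(int); m=np.zeros(f.shape[:2],np.uint8)
m[174:203,304:344]=((f[174:203,304:344,2]-f[174:203,304:344,1])>-6)&(f[174:203,304:344,0]>190)
g=cv2.morphologyEx(m,cv2.MORPH_OPEN,np.ones((3,3),np.uint8))
cs,_=cv2.findContours(g,0,2);ct=max(cs,key=cv2.contourArea)
print("bar top",cv2.minAreaRect((onz(T,ct[:,0],.151)[:,:2]*1000).astype(np.float32)),cv2.contourArea(ct))
f=S["frame"].astype(int);m=np.zeros(f.shape[:2],np.uint8);m[135:165,265:290]=f[135:165,265:290,0]>223
cs,_=cv2.findContours(m,0,2);ct=max(cs,key=cv2.contourArea)
print("bar side",cv2.minAreaRect((onz(S,ct[:,0],.151)[:,:2]*1000).astype(np.float32)))
# screwdriver red, bottle red
for n in d:
    f=d[n]["frame"];h=cv2.cvtColor(f,cv2.COLOR_BGR2HSV)
    m=(((h[...,0]<6)|(h[...,0]>174))&(h[...,1]>170)&(h[...,2]>150)).astype(np.uint8)
    k,l,s,ce=cv2.connectedComponentsWithStats(m)
    for i in range(1,k):
        if s[i,4]>12: print(n,"red",s[i],ce[i],onz(d[n],ce[i],.014)[0])
E
```

```text
knob pred [ 0.38570227 -0.24390438  0.1       ] [[318.17447885 225.23301833]] [[306.92897851 176.17099732]]
(297, 172) (array([ 0.40129106, -0.23927585,  0.10862906]), np.float64(0.03381271128983025))
(307, 176) (array([ 0.38692808, -0.24687753,  0.09827482]), np.float64(8.730706726032945e-05))
top
204 181 170 165 143 121 109  92  74  62  61  86 121 149 173 186 191 200 205 206 209 208 206 206
201 209 209 206 180 146 132 120 110  90  67  71 105 121 138 157 175 187 197 200 205 210 208 208
187 200 207 212 208 184 166 147 135 121  99  88 128 152 137 125 129 157 178 189 198 203 204 204
192 190 188 193 210 210 207 186 166 144 122 126 168 180 137 101  87 100 126 163 184 198 201 198
195 191 185 174 195 203 213 212 199 162 146 161 193 183 131  92  68  64  76 112 145 174 183 190
192 190 191 183 185 185 195 195 180 146 144 178 203 178 126 105  93  71  61  64  87 119 154 173
187 194 192 195 187 182 163 135 105  77  96 144 178 165 135 124 116 103  79  64  62  67  89 122
186 190 191 191 187 160 109  64  39  31  36  83 118 136 133 134 133 124 115  98  77  62  57  71
189 189 183 187 178 124  59  24 
[... 3149 characters left out ...]
 76  76  74  70  65  60  58  56  55  56  59  68  93 123 129 131 137 146 160 208 215 217
bar top ((514.3073120117188, -251.23814392089844), (34.659767150878906, 96.33585357666016), 31.677587509155273) 223.5
bar side ((511.1942443847656, -253.00064086914062), (32.320472717285156, 93.39991760253906), 32.36593246459961)
top red [270 156  19   8  95] [278.93684211 159.38947368] [ 0.62980842 -0.0942847   0.014     ]
top red [156 163   3   8  21] [156.95238095 166.04761905] [0.5660028  0.35294762 0.014     ]
side red [402 141  18  12 136] [411.30882353 146.11764706] [ 0.19119609 -0.752751    0.014     ]
side red [223 147  13  13  90] [229.22222222 152.56666667] [ 0.7426505  -0.30435038  0.014     ]
```

```bash
python3 - <<'E'
from h import *
d=pickle.load(open("cap0.pkl","rb")); T,S=d["top"],d["side"]
print("trigger",tri(T,(279,159.4),S,(229.2,152.6)))
print("bottle body top px(281,172)@.15",onz(T,(281,172),.15), "side base (233,200)",onz(S,(233,202),0.0))
for u in ((157,163),(157,171),(158,180),(159,184),(163,215)): print("sd",u,onz(T,u,.014))
for u in ((129,286),(152,295),(200,313)): print("sd side",u,onz(S,u,.012))
for c in (T,S):
  print("panel ends",[proj(c,p).round(0).tolist() for p in ((.46,.22,.19),(.66,-.01,.19),(.39,-.08,.235))])
E
```

```text
trigger (array([ 0.57864551, -0.09113615,  0.1995646 ]), np.float64(0.001271983421256073))
bottle body top px(281,172)@.15 [[ 0.54853254 -0.10237132  0.15      ]] side base (233,200) [[ 0.57329447 -0.0973354   0.        ]]
sd (157, 163) [[0.57757027 0.3543187  0.014     ]]
sd (157, 171) [[0.54731595 0.35026914 0.014     ]]
sd (158, 180) [[0.5138643  0.34209415 0.014     ]]
sd (159, 184) [[0.4992606  0.33645582 0.014     ]]
sd (163, 215) [[0.38676231 0.3069531  0.014     ]]
sd side (129, 286) [[0.5903284  0.34473238 0.012     ]]
sd side (152, 295) [[0.52000341 0.33095592 0.012     ]]
sd side (200, 313) [[0.38268428 0.30200417 0.012     ]]
panel ends [[[181.0, 187.0]], [[256.0, 135.0]], [[271.0, 214.0]]]
panel ends [[[192.0, 231.0]], [[191.0, 159.0]], [[282.0, 167.0]]]
```

Emit:
move_arm(
  commands=[
    [24.5, 30.3, 0, 0, 0, 8.08, 75],
    [24.5, 30.3, 0, 0, 0, 8.08, 75],
    [24.5, 30.3, 0, 0, 0, 8.08, 75],
    [24.5, 30.3, 0, 0, 0, 8.08, 75],
    [24.5, 30.3, 0, 0, 0, 8.08, 75],
    [24.5, 30.3, 0, 0, 0, 8.08, 75],
    [24.5, 30.3, 0, 0, 0, 8.08, 75],
    [24.5, 30.3, 0, 0, 0, 8.08, 75],
    [24.5, 30.3, 0, 0, 0, 8.08, 75],
    [24.5, 30.3, 0, 0, 0, 8.08, 75],
    [24.5, 30.3, 0, 0, 0, 8.08, 75],
    [24.5, 30.3, 0, 0, 0, 8.08, 75],
    [24.5, 30.3, 0, 0, 0, 8.04, 75],
    [0, 0, -20, 0, 0, 0, 75],
    [0, 0, 0, 0, 0, 0, 75],
  ],
)

```text
time_s: 1.6
tcp_pos: [0.5116, -0.251, 0.2039]
eef_rot: [179.8, 0.2, -58.2]
contact_force: [1.0, 1.2, -0.8]
gripper_width: 0.0659
```

Emit:
move_arm(
  commands=[
    [1, -1, -20, 0, 0, 0, 75],
    [0, 0, -20, 0, 0, 0, 75],
    [0, 0, -20, 0, 0, 0, 75],
    [0, 0, -10, 0, 0, 0, 75],
    [0, 0, -8, 0, 0, 0, 75],
    [0, 0, 0, 0, 0, 0, 75],
    [0, 0, 0, 0, 0, 0, 75],
  ],
)

```text
time_s: 2.3
tcp_pos: [0.514, -0.2539, 0.1293]
eef_rot: [-180.0, -0.0, -58.3]
contact_force: [-0.1, -0.0, 0.9]
gripper_width: 0.0657
```

Emit:
move_arm(
  commands=[
    [-1, 1, -2, 0, 0, 0, 75],
    [0, 0, 0, 0, 0, 0, 0],
    [0, 0, 0, 0, 0, 0, 0],
    [0, 0, 0, 0, 0, 0, 0],
    [0, 0, 0, 0, 0, 0, 0],
    [0, 0, 0, 0, 0, 0, 0],
    [0, 0, 0, 0, 0, 0, 0],
  ],
  squeeze=50,
)

```text
time_s: 3.0
tcp_pos: [0.5129, -0.2525, 0.1267]
eef_rot: [-180.0, -0.0, -58.3]
contact_force: [0.1, 0.6, 0.7]
gripper_width: 0.0361
```

Width is 36.1 mm, which matches the bar. I'll lift it.

Emit:
move_arm(
  commands=[
    [0, 0, 5, 0, 0, 0, 0],
    [0, 0, 10, 0, 0, 0, 0],
    [0, 0, 20, 0, 0, 0, 0],
    [0, 0, 30, 0, 0, 0, 0],
    [0, 0, 30, 0, 0, 0, 0],
    [0, 0, 35, 0, 0, 0, 0],
    [0, 0, 35, 0, 0, 0, 0],
    [0, 0, 30, 0, 0, 0, 0],
    [0, 0, 20, 0, 0, 0, 0],
    [0, 0, 0, 0, 0, 0, 0],
  ],
)

```text
time_s: 4.0
tcp_pos: [0.5133, -0.2529, 0.3447]
eef_rot: [-179.8, -0.2, -58.3]
contact_force: [-0.2, 0.4, -8.6]
gripper_width: 0.036
```

```bash
python3 - <<'E'
from plant import *
s=get_state();print(s["joints"],s["contact_force"],s["moment"],s["gripper_width"])
E
```

```text
[-6.62112153e+00  7.58099582e+00 -1.41912268e+00  3.43737666e-02
 -8.07401450e+01  3.83367615e+01] [-0.20539376  0.40522439 -8.62673903] [-0.06466667  0.03001725  0.00833671] 0.03601941425013353
```

Emit:
move_arm(
  commands=[
    [-6, 16, 0, 0, 0, 1.5, 0],
    [-12, 30, 0, 0, 0, 3, 0],
    [-13, 32, 0, 0, 0, 3, 0],
    [-13, 32, 0, 0, 0, 3, 0],
    [-13, 32, 0, 0, 0, 3, 0],
    [-13, 32, 0, 0, 0, 3, 0],
    [-13, 32, 0, 0, 0, 3, 0],
    [-13, 32, 0, 0, 0, 3, 0],
    [-7, 15, 0, 0, 0, 1.5, 0],
    [-7, 32, 0, 0, 0, 3.6, 0],
    [-7, 32, 0, 0, 0, 3.6, 0],
    [-7, 32, 0, 0, 0, 3.6, 0],
    [-7, 32, 0, 0, 0, 3.6, 0],
    [-7, 32, 0, 0, 0, 3.6, 0],
    [-5, 28, 0, 0, 0, 4.5, 0],
    [-5, 28, 0, 0, 0, 4.5, 0],
    [-5, 28, 0, 0, 0, 4.5, 0],
    [-5, 26, 0, 0, 0, 4.5, 0],
    [0, 0, 0, 0, 0, 0, 0],
  ],
)

```text
time_s: 5.9
tcp_pos: [0.353, 0.2724, 0.3391]
eef_rot: [179.9, 0.2, 2.0]
contact_force: [0.4, -0.1, -9.7]
gripper_width: 0.0359
```

Emit:
move_arm(
  commands=[
    [9, 23, 0, 0, 0, 0, 0],
    [10, 25, 0, 0, 0, 0, 0],
    [10, 25, 0, 0, 0, 0, 0],
    [10, 25, -10, 0, 0, 0, 0],
    [8, 25, -25, 0, 0, 0, 0],
    [0, 0, -35, 0, 0, 0, 0],
    [0, 0, -40, 0, 0, 0, 0],
    [0, 0, -40, 0, 0, 0, 0],
    [0, 0, -40, 0, 0, 0, 0],
    [0, 0, -40, 0, 0, 0, 0],
    [0, 0, -40, 0, 0, 0, 0],
    [0, 0, -25, 0, 0, 0, 0],
    [0, 0, -10, 0, 0, 0, 0],
    [0, 0, -5, 0, 0, 0, 0],
    [0, 0, 0, 0, 0, 0, 0],
    [0, 0, 0, 0, 0, 0, 0],
  ],
)

```text
time_s: 7.5
tcp_pos: [0.4022, 0.3943, 0.0329]
eef_rot: [-179.9, -0.1, 1.7]
contact_force: [0.2, -0.1, -8.4]
gripper_width: 0.0364
```

Emit:
move_arm(
  commands=[
    [0, 0, -8, 0, 0, 0, 0],
    [0, 0, -6, 0, 0, 0, 0],
    [0, 0, -4, 0, 0, 0, 0],
    [0, 0, -3, 0, 0, 0, 0],
    [0, 0, -2, 0, 0, 0, 0],
    [0, 0, -2, 0, 0, 0, 0],
    [0, 0, 0, 0, 0, 0, 0],
    [0, 0, 0, 0, 0, 0, 0],
  ],
)

```text
time_s: 8.3
tcp_pos: [0.4017, 0.3935, 0.0066]
eef_rot: [-180.0, -0.0, 1.7]
contact_force: [0.8, -0.6, -9.1]
gripper_width: 0.0367
```

Emit:
move_arm(
  commands=[
    [0, 0, -1, 0, 0, 0, 0],
    [0, 0, -1, 0, 0, 0, 0],
    [0, 0, 0, 0, 0, 0, 0],
    [0, 0, 0, 0, 0, 0, 0],
  ],
)

```text
time_s: 8.7
tcp_pos: [0.4016, 0.3935, 0.0046]
eef_rot: [180.0, 0.0, 1.7]
contact_force: [0.3, 0.4, -8.6]
gripper_width: 0.0367
```

Emit:
move_arm(
  commands=[
    [0, 0, -1, 0, 0, 0, 0],
    [0, 0, -1, 0, 0, 0, 0],
    [0, 0, 0, 0, 0, 0, 0],
    [0, 0, 0, 0, 0, 0, 0],
  ],
)

```text
time_s: 9.1
tcp_pos: [0.4018, 0.3936, 0.0037]
eef_rot: [-180.0, -0.0, 1.7]
contact_force: [-4.0, -3.5, 6.1]
gripper_width: 0.036
```

Emit:
move_arm(
  commands=[
    [0, 0, 0, 0, 0, 0, 60],
    [0, 0, 0, 0, 0, 0, 60],
    [0, 0, 0, 0, 0, 0, 60],
    [0, 0, 10, 0, 0, 0, 60],
    [0, 0, 30, 0, 0, 0, 60],
    [0, 0, 45, 0, 0, 0, 60],
    [0, 0, 50, 0, 0, 0, 60],
    [0, 0, 50, 0, 0, 0, 60],
    [0, 0, 50, 0, 0, 0, 60],
    [0, 0, 50, 0, 0, 0, 60],
    [-5, -10, 40, 0, 0, 0, 60],
    [-10, -25, 10, 0, 0, 0, 60],
    [-10, -25, 0, 0, 0, 0, 60],
    [-10, -25, 0, 0, 0, 0, 60],
    [-10, -25, 0, 0, 0, 0, 60],
    [-4, -15, 0, 0, 0, 0, 60],
  ],
)

```text
time_s: 10.7
tcp_pos: [0.352, 0.2668, 0.3387]
eef_rot: [-179.9, -0.1, 1.7]
contact_force: [-1.3, -0.0, -0.1]
gripper_width: 0.0526
```

Emit:
move_arm(
  commands=[
    [5, -30, 0, 0, 0, -2, 60],
    [5, -30, 0, 0, 0, -2, 60],
    [5, -30, 0, 0, 0, -2, 60],
    [6, -30, 0, 0, 0, -2, 60],
    [7, -32, 0, 0, 0, -2, 60],
    [7, -32, 0, 0, 0, -2, 60],
    [7, -32, 0, 0, 0, -2, 60],
    [7, -32, 0, 0, 0, -2, 60],
    [7, -32, 0, 0, 0, -2, 60],
    [2, -35, 0, 0, 0, -2, 60],
    [0, -35, 0, 0, 0, -2, 60],
    [0, -35, 0, 0, 0, -2, 60],
    [-5, -35, 0, 0, 0, -2.5, 60],
    [-10, -40, 0, 0, 0, 0, 60],
    [-10, -40, 0, 0, 0, 0, 60],
    [0, 0, 0, 0, 0, 0, 60],
  ],
)

```text
time_s: 12.3
tcp_pos: [0.3843, -0.2351, 0.3378]
eef_rot: [179.9, 0.0, -25.0]
contact_force: [0.2, 0.4, -0.5]
gripper_width: 0.0529
```

```bash
python3 - <<'E'
from plant import *
from h import *
s=get_state();print(s["joints"],s["tcp_pos"],s["eef_rot"])
c=capture("side");cv2.imwrite("pics/side1.png",c["frame"]);pickle.dump(c,open("s1.pkl","wb"))
E
```

```text
[-6.21878173e+00 -4.61130581e+00 -1.49021639e+01  5.09051269e-02
 -7.97468841e+01  7.11602447e+01] [ 0.38434692 -0.23514864  0.33775961] [ 1.79940408e+02  1.95499469e-02 -2.50494697e+01]
```

View pics/side1.png

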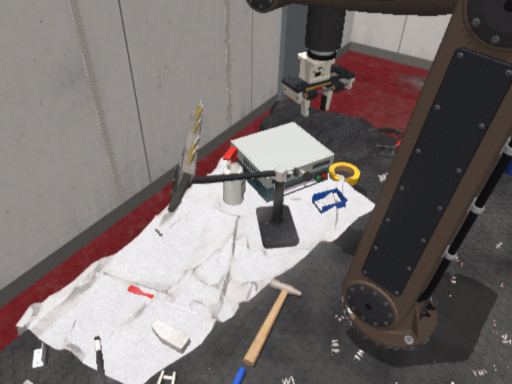

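The side view shows the bar lying flat on the cloth at (171,336), clear of the screwdriver at (140,291). The hood is empty and the other things haven't moved. Next is the knob.

Emit:
move_arm(
  commands=[
    [-5, 1, 0, -2.8, -6.05, 0, 60],
    [-5, 1, 0, -2.8, -6.05, 0, 60],
    [-5, 1, 0, -2.8, -6.05, 0, 60],
    [-5, 0, -20, 0, 0, 0, 60],
    [-4, 0, -35, 0, 0, 0, 60],
    [0, 0, -35, 0, 0, 0, 60],
    [0, 0, -35, 0, 0, 0, 60],
    [0, 0, -25, 0, 0, 0, 60],
    [0, 0, -12, 0, 0, 0, 60],
    [0, 0, 0, 0, 0, 0, 60],
    [0, 0, 0, 0, 0, 0, 60],
  ],
)

```text
time_s: 13.45
tcp_pos: [0.3624, -0.2281, 0.1763]
eef_rot: [180.0, -20.0, -24.7]
contact_force: [0.8, 0.5, 0.6]
gripper_width: 0.0525
```

```bash
python3 - <<'E'
from plant import *
s=get_state();print(s["joints"],s["tcp_pos"],s["eef_rot"])
E
```

```text
[  2.47879329 -15.2722413  -53.86148635  16.06839722 -34.50357911
  50.8804384 ] [ 0.36238066 -0.22811922  0.17632538] [179.98574446 -20.03571292 -24.71389505]
```

Emit:
move_arm(
  commands=[
    [6, -5, -20, 0, 0, 0, 60],
    [6, -5, -20, 0, 0, 0, 60],
    [6, -4, -20, 0, 0, 0, 60],
    [6, -3, -20, 0, 0, 0, 60],
    [5, -2, -14, 0, 0, 0, 60],
    [0, 0, 0, 0, 0, 0, 60],
    [0, 0, 0, 0, 0, 0, 60],
  ],
)

```text
time_s: 14.15
tcp_pos: [0.3954, -0.2542, 0.0913]
eef_rot: [-179.3, -19.1, -24.8]
contact_force: [0.2, -1.2, -0.2]
gripper_width: 0.0525
```

```bash
python3 - <<'E'
from plant import *
from h import *
s=get_state();print(s["joints"],s["tcp_pos"],s["eef_rot"])
yaw=np.radians(-24.8); ex=np.array([np.cos(yaw),np.sin(yaw),0]);ey=np.array([-ex[1],ex[0],0]); o=np.array([.5282,-.3098,0])
g=s["tcp_pos"]-.019*R.from_euler("xyz",s["eef_rot"],degrees=True).as_matrix()[:,2]
print("grasp in machine",(g-o)@ex,(g-o)@ey,g[2])
E
```

```text
[ -5.46301088  -0.97704259 -58.13145157  21.20742988 -15.52045267
  51.19309238] [ 0.39540736 -0.25420247  0.0912837 ] [-179.2993984   -19.11343007  -24.78528345]
grasp in machine -0.1500874963910706 -0.005463883041675033 0.1092349338304299
```

Emit:
move_arm(
  commands=[
    [-3, 4, 0, 2.5, 5.5, 0, 60],
    [-3, 4, 0, 2.5, 5.4, 0, 60],
    [-1, 1, -4, 0, 0, 0, 60],
    [0, 0, -6, 0, 0, 0, 60],
    [0, 0, 0, 0, 0, 0, 60],
  ],
)

```text
time_s: 14.65
tcp_pos: [0.3866, -0.2456, 0.08]
eef_rot: [-179.4, -7.3, -24.8]
contact_force: [-0.8, -0.3, -0.4]
gripper_width: 0.0526
```

```bash
cat >> h.py <<'E'
yaw=np.radians(-24.8); ex=np.array([np.cos(yaw),np.sin(yaw),0]);ey=np.array([-ex[1],ex[0],0]); o=np.array([.5282,-.3098,0])
def rep(s):
    g=s["tcp_pos"]-.019*R.from_euler("xyz",s["eef_rot"],degrees=True).as_matrix()[:,2]
    print(s["joints"].round(1),s["tcp_pos"].round(4),s["eef_rot"].round(1),s["contact_force"].round(1),"w",s["gripper_width"].round(4))
    print("grasp machine mm",((g-o)@ex*1000).round(1),((g-o)@ey*1000).round(1),(g[2]*1000).round(1))
    return g
def hood(a): # knob in machine mm
    return 112-269*np.cos(a)+22*np.sin(a), 78+269*np.sin(a)+22*np.cos(a)
E
python3 - <<'E'
from plant import *
from h import *
rep(get_state())
E
```

```text
Traceback (most recent call last):
  File "h.py", line 19, in rep
    print(s["joints"].round(1),s["tcp_pos"].round(4),s["eef_rot"].round(1),s["contact_force"].round(1),"w",s["gripper_width"].round(4))
                                                                                                           ^^^^^^^^^^^^^^^^^^^^^^^^
AttributeError: 'float' object has no attribute 'round'
```

Emit:
move_arm(
  commands=[
    [1, 0, 0, 0, 0, 0, 60],
    [0, 0, 0, 0, 0, 0, 0],
    [0, 0, 0, 0, 0, 0, 0],
    [0, 0, 0, 0, 0, 0, 0],
    [0, 0, 0, 0, 0, 0, 0],
    [0, 0, 0, 0, 0, 0, 0],
  ],
  squeeze=25,
)

```text
time_s: 15.25
tcp_pos: [0.3884, -0.2466, 0.0806]
eef_rot: [-179.5, -7.3, -24.8]
contact_force: [-2.6, -8.0, 0.7]
gripper_width: 0.0303
```

```bash
sed -i 's/s\["gripper_width"\].round(4)/round(s["gripper_width"],4)/' h.py; python3 - <<'E'
from plant import *
from h import *
rep(get_state())
a=np.linspace(0,1.117,19); x,z=hood(a)
d=np.diff(np.c_[x,z],axis=0)
for i,(p,q) in enumerate(d): print(i, (p*ex[:2]).round(1), q.round(1))
E
```

```text
[ -6.2   5.1 -43.8   3.2 -34.   68.9] [ 0.3884 -0.2466  0.0806] [-179.5   -7.3  -24.8] [-2.6 -8.   0.7] w 0.0303
grasp machine mm -155.8 -1.5 99.5
0 [ 1.7 -0.8] 16.6
1 [ 2.6 -1.2] 16.5
2 [ 3.6 -1.6] 16.3
3 [ 4.5 -2.1] 16.0
4 [ 5.4 -2.5] 15.7
5 [ 6.2 -2.9] 15.3
6 [ 7.1 -3.3] 14.8
7 [ 7.9 -3.7] 14.3
8 [ 8.7 -4. ] 13.7
9 [ 9.5 -4.4] 13.1
10 [10.2 -4.7] 12.4
11 [10.9 -5. ] 11.7
12 [11.5 -5.3] 11.0
13 [12.1 -5.6] 10.2
14 [12.6 -5.8] 9.3
15 [13.1 -6.1] 8.4
16 [13.6 -6.3] 7.5
17 [14.  -6.5] 6.6
```

Emit:
move_arm(
  commands=[
    [0.5, -0.2, 6, 0, 0, 0, 0],
    [1.2, -0.6, 10.6, 0, 0, 0, 0],
    [2.6, -1.2, 16.5, 0, 0, 0, 0],
    [3.6, -1.6, 16.3, 0, 0, 0, 0],
    [4.5, -2.1, 16, 0, 0, 0, 0],
    [5.4, -2.5, 15.7, 0, 0, 0, 0],
    [0, 0, 0, 0, 0, 0, 0],
  ],
  squeeze=30,
)

```text
time_s: 15.95
tcp_pos: [0.4059, -0.255, 0.1626]
eef_rot: [-179.5, -7.2, -24.8]
contact_force: [-2.7, -4.9, -3.1]
gripper_width: 0.0304
```

```bash
python3 - <<'E'
from plant import *
from h import *
rep(get_state()); print(hood(1.117*5/18))
E
```

```text
[ -7.1   0.6 -34.9   2.3 -47.5  70.9] [ 0.4059 -0.255   0.1626] [-179.5   -7.2  -24.8] [-2.7 -4.9 -3.1] w 0.0304
grasp machine mm -136.4 -1.7 181.4
(np.float64(-137.4378161979088), np.float64(181.08140399906412))
```

Emit:
move_arm(
  commands=[
    [6.2, -2.9, 15.3, 0, 0, 0, 0],
    [7.1, -3.3, 14.8, 0, 0, 0, 0],
    [7.9, -3.7, 14.3, 0, 0, 0, 0],
    [8.7, -4, 13.7, 0, 0, 0, 0],
    [9.5, -4.4, 13.1, 0, 0, 0, 0],
    [10.2, -4.7, 12.4, 0, 0, 0, 0],
    [10.9, -5, 11.7, 0, 0, 0, 0],
    [11.5, -5.3, 11, 0, 0, 0, 0],
    [12.1, -5.6, 10.2, 0, 0, 0, 0],
    [12.6, -5.8, 9.3, 0, 0, 0, 0],
    [13.1, -6.1, 8.4, 0, 0, 0, 0],
    [0, 0, 0, 0, 0, 0, 0],
  ],
)

```text
time_s: 17.15
tcp_pos: [0.5163, -0.3071, 0.2968]
eef_rot: [-179.6, -7.3, -24.8]
contact_force: [-5.6, -5.0, 3.9]
gripper_width: 0.0306
```

```bash
python3 - <<'E'
from plant import *
from h import *
rep(get_state()); print(hood(1.117*16/18))
E
```

```text
[-11.3   6.9  -9.2   1.4 -66.7  76. ] [ 0.5163 -0.3071  0.2968] [-179.6   -7.3  -24.8] [-5.6 -5.   3.9] w 0.0306
grasp machine mm -14.3 -2.6 315.7
(np.float64(-16.51990540199543), np.float64(315.3344347444385))
```

Emit:
move_arm(
  commands=[
    [10, -4.6, 5.5, 0, 0, 0, 0],
    [8, -3.7, 4, 0, 0, 0, 0],
    [6, -2.8, 3, 0, 0, 0, 0],
    [3, -1.4, 1.5, 0, 0, 0, 0],
    [0, 0, 0, 0, 0, 0, 0],
  ],
)

```text
time_s: 17.65
tcp_pos: [0.5422, -0.3193, 0.3102]
eef_rot: [-179.6, -7.2, -24.8]
contact_force: [-3.1, -7.0, 3.0]
gripper_width: 0.0303
```

```bash
python3 - <<'E'
from plant import *
from h import *
rep(get_state()); print(hood(1.117))
E
```

```text
[-12.    9.4  -4.4   1.3 -69.   76.8] [ 0.5422 -0.3193  0.3102] [-179.6   -7.2  -24.8] [-3.1 -7.   3. ] w 0.0303
grasp machine mm 14.3 -2.9 329.0
(np.float64(13.848934997189193), np.float64(329.41871139359137))
```

Emit:
move_arm(
  commands=[
    [0, 0, 0, 0, 0, 0, 60],
    [0, 0, 0, 0, 0, 0, 60],
    [0, 0, 0, 0, 0, 0, 60],
    [-1, 0.5, 10, 0, 0, 0, 60],
    [-2, 1, 20, 0, 0, 0, 60],
    [-3, 1, 30, 0, 0, 0, 60],
    [-30, 0, 15, 0, 0, 0, 60],
    [-30, 0, 0, 0, 0, 0, 60],
    [-30, -5, 0, -2.4, -5.2, 0, 31],
    [-30, -5, 0, -2.4, -5.2, 0, 31],
    [-20, -5, 0, -2.4, -5.2, 0, 31],
    [0, -5, -20, -2.4, -5.2, 0, 31],
    [0, -5, -30, -2.0, -4.4, 0, 31],
    [0, 0, 0, 0, 0, 0, 31],
  ],
)

```text
time_s: 19.05
tcp_pos: [0.3899, -0.3373, 0.3249]
eef_rot: [-179.3, -34.4, -24.9]
contact_force: [-0.5, 0.6, -0.2]
gripper_width: 0.0275
```

```bash
python3 - <<'E'
from plant import *
from h import *
rep(get_state())
d={n:capture(n) for n in ("top","side")};pickle.dump(d,open("cap2.pkl","wb"))
p=o+.013*ex-.078*ey+np.array([0,0,.085]);print(p,[proj(d[n],p) for n in d])
for n in d:
    f=d[n]["frame"];h=cv2.cvtColor(f,cv2.COLOR_BGR2HSV)
    m=(((h[...,0]<8)|(h[...,0]>172))&(h[...,1]>120)&(h[...,2]>70)).astype(np.uint8)
    u=proj(d[n],p)[0]
    k,l,s,ce=cv2.connectedComponentsWithStats(m)
    for i in range(1,k):
        if 8<s[i,4]<500 and np.hypot(*(ce[i]-u))<60: print(n,s[i],ce[i],onz(d[n],ce[i],.085))
    print([proj(d[n],o+x*ex+np.array([0,0,z])).round(1) for x,z in [np.array(hood(1.117))/1000]])
a=[cv2.resize(d["top"]["frame"][100:250,260:410],(400,400),interpolation=2),cv2.resize(d["side"]["frame"][70:220,200:350],(400,400),interpolation=2)]
cv2.imwrite("pics/c2.png",np.hstack(a))
E
```

```text
[-15.6 -18.4 -38.2   7.6 -36.4  76.1] [ 0.3899 -0.3373  0.3249] [-179.3  -34.4  -24.9] [-0.5  0.6 -0.2] w 0.0275
grasp machine mm -124.7 -83.2 340.6
[ 0.50728384 -0.38605952  0.085     ] [array([[360.3721533 , 194.62536553]]), array([[295.68437514, 147.38657579]])]
top [356 189  10  12  59] [360.79661017 194.40677966] [[ 0.5081868 -0.3875053  0.085    ]]
[array([[354.8, 166. ]])]
side [292 143  10   9  44] [295.95454545 146.72727273] [[ 0.50858983 -0.39027178  0.085     ]]
side [321 172   6   7  27] [323.33333333 175.11111111] [[ 0.35262133 -0.29805916  0.085     ]]
[array([[281.4,  88.9]])]
```

View pics/c2.png

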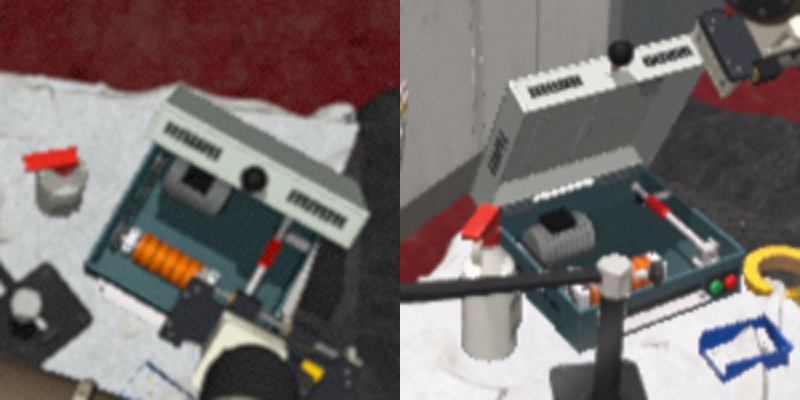

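The crops show the hood fully up and holding, with its knob at (355,166) in the top frame as predicted. The red sleeve is at (360.8,194.4) top and (296,146.7) side, within 1 px of the prediction.

Emit:
move_arm(
  commands=[
    [11, -4, -25, 0, 0, 0, 31],
    [14, -5, -33, 0, 0, 0, 31],
    [14, -6, -33, 0, 0, 0, 31],
    [14, -6, -33, 0, 0, 0, 31],
    [13, -6, -30, 0, 0, 0, 31],
    [0, 0, 0, 0, 0, 0, 31],
    [0, 0, 0, 0, 0, 0, 31],
  ],
)

```text
time_s: 19.85
tcp_pos: [0.4612, -0.3725, 0.1922]
eef_rot: [179.9, -35.3, -24.8]
contact_force: [-0.1, -0.8, 0.3]
gripper_width: 0.0267
```

```bash
python3 - <<'E'
from plant import *
from h import *
rep(get_state()); d=pickle.load(open("cap2.pkl","rb"));p,e=tri(d["top"],(360.8,194.4),d["side"],(295.95,146.7));print(p,e,(p-o)@ex,(p-o)@ey)
E
```

```text
[-20.8  -1.9 -52.3  28.4  -5.   58.4] [ 0.4612 -0.3725  0.1922] [179.9 -35.3 -24.8] [-0.1 -0.8  0.3] w 0.0267
grasp machine mm -45.5 -85.0 207.7
[ 0.50739794 -0.38713492  0.08738355] 0.00065099933557669 0.013554650314047179 -0.07892836999906695
```

```bash
cat > kin.py <<'E'
from h import *
from scipy.optimize import least_squares
D=[([-56.77,20.59,.64,-.02,-70.14,-16.51],[.1940,-.6461,.2257],[179.91,0,-163.29]),
([-6.62,7.58,-1.42,.03,-80.74,38.34],[.5133,-.2529,.3447],[-179.8,-.2,-58.3]),
([-6.22,-4.61,-14.90,.05,-79.75,71.16],[.3843,-.2351,.3378],[179.94,.02,-25.05]),
([2.48,-15.27,-53.86,16.07,-34.50,50.88],[.3624,-.2281,.1763],[179.99,-20.04,-24.71]),
([-5.46,-.98,-58.13,21.21,-15.52,51.19],[.3954,-.2542,.0913],[-179.3,-19.11,-24.79]),
([-6.2,5.1,-43.8,3.2,-34,68.9],[.3884,-.2466,.0806],[-179.5,-7.3,-24.8]),
([-11.3,6.9,-9.2,1.4,-66.7,76],[.5163,-.3071,.2968],[-179.6,-7.3,-24.8]),
([-12,9.4,-4.4,1.3,-69,76.8],[.5422,-.3193,.3102],[-179.6,-7.2,-24.8]),
([-15.6,-18.4,-38.2,7.6,-36.4,76.1],[.3899,-.3373,.3249],[-179.3,-34.4,-24.9]),
([-20.8,-1.9,-52.3,28.4,-5,58.4],[.4612,-.3725,.1922],[179.9,-35.3,-24.8])]
E_=lambda ax,a:R.from_euler(ax,a,degrees=True).as_matrix()
def fk(p,q,s4=1,s6=1):
    a0,h,L1,L2,e,L3,d=p
    A=E_('z',q[0])@E_('y',q[1]);B=A@E_('y',-q[2]);C=B@E_('x',s4*q[3])@E_('y',-q[4])
    pos=E_('z',q[0])@np.array([a0,d,h])+A@np.array([0,0,L1])+B@np.array([L2,0,e])+C@np.array([L3,0,0])
    return pos,C@E_('x',s6*q[5])   # tool axis = col 0
def fit():
    best=None
    for s4 in (1,-1):
        r=least_squares(lambda p:np.concatenate([fk(p,q,s4)[0]-x for q,x,_ in D]),[0,.3,.4,.4,0,.25,-.19])
        if best is None or r.cost<best[0].cost: best=(r,s4)
    r,s4=best
    bs=min((1,-1),key=lambda s6:0)
    out=[]
    for s6 in (1,-1):
        # constant tool rotation from first pose
        K=fk(r.x,D[0][0],s4,s6)[1].T@R.from_euler('xyz',D[0][2],degrees=True).as_matrix()
        err=max(np.degrees(R.from_matrix((fk(r.x,q,s4,s6)[1]@K).T@R.from_euler('xyz',w,degrees=True).as_matrix()).magnitude()) for q,_,w in D)
        out.append((err,s6,K))
    err,s6,K=min(out,key=lambda t:t[0]); return r.x,s4,s6,K,np.sqrt(2*r.cost/30),err
P,S4,S6,K,rms,aerr=fit()
lo=np.array([-176,-82,-58.28,-173.8,-174.7,-.11]);
LO=np.array([-176.03,-82.01,-58.28,-173.87,-174.79,-173.66]);HI=np.array([176.03,121.73,71.71,95.51,-.11,173.66])
def ik(pos,lean,q0,yawd=-24.8):
    Rt=R.from_euler('xyz',[180,-lean,yawd],degrees=True).as_matrix()
    def f(q):
        x,C=fk(P,q,S4,S6); return np.r_[(x-pos)*1000,np.degrees(R.from_matrix((C@K).T@Rt).as_rotvec())*3]
    r=least_squares(f,np.clip(q0,LO+.1,HI-.1),bounds=(LO,HI)); return r.x,np.abs(r.fun).max()
E
python3 - <<'E'
from kin import *
print(P.round(4),S4,S6,rms,aerr)
g=np.array([.5076,-.3875,.087])
def tz(l): l=np.radians(l); return np.sin(l)*ex-np.cos(l)*np.array([0,0,1])
for l in (15,20,25,30,35,45):
  for q0 in ([-20,0,-50,25,-10,60],[-20,5,-45,-150,-20,-120]):
    print(l,[ (q.round(0).tolist(),round(e,1)) for q,e in (ik(g+(.019-b)*tz(l),l,q0) for b in (0,.1))])
E
```

```text
[ 0.0513  0.2174  0.6164  0.399   0.0168  0.4399 -0.1844] -1 -1 0.010326810868511775 0.14061050586835014
15 [([-20.0, 18.0, -35.0, 4.0, -22.0, 82.0], np.float64(0.0)), ([-19.0, 9.0, -29.0, 2.0, -37.0, 83.0], np.float64(0.0))]
15 [([-21.0, 17.0, -47.0, -100.0, -0.0, -174.0], np.float64(32.5)), ([-21.0, 5.0, -51.0, -100.0, -0.0, -174.0], np.float64(57.3))]
20 [([-19.0, 17.0, -40.0, 8.0, -13.0, 77.0], np.float64(0.0)), ([-19.0, 6.0, -35.0, 4.0, -28.0, 81.0], np.float64(0.0))]
20 [([-21.0, 17.0, -47.0, -100.0, -0.0, -174.0], np.float64(19.0)), ([-20.0, 4.0, -52.0, -100.0, -0.0, -174.0], np.float64(42.8))]
25 [([-19.0, 16.0, -45.0, 33.0, -5.0, 52.0], np.float64(0.0)), ([-18.0, 4.0, -42.0, 8.0, -20.0, 76.0], np.float64(0.0))]
25 [([-21.0, 16.0, -47.0, -100.0, -0.0, -174.0], np.float64(5.8)), ([-20.0, 3.0, -52.0, -100.0, -0.0, -174.0], np.float64(28.3))]
30 [([-18.0, 16.0, -47.0, 96.0, -3.0, -11.0], np.float64(7.7)), ([-17.0, 2.0, -48.0, 20.0, -11.0, 64.0], np.float64(0.0))]
30 [([-21.0, 16.0, -49.0, -174.0, -5.0, -99.0], np.float64(7.1)), ([-20.0, 3.0, -53.0, -100.0, -0.0, -174.0], np.float64(13.7))]
35 [([-18.0, 15.0, -47.0, 96.0, -4.0, -12.0], np.float64(21.1)), ([-16.0, 1.0, -55.0, 95.0, -5.0, -12.0], np.float64(0.0))]
35 [([-22.0, 17.0, -54.0, -174.0, -16.0, -98.0], np.float64(9.8)), ([-20.0, 2.0, -53.0, -174.0, -0.0, -100.0], np.float64(7.6))]
45 [([-17.0, 14.0, -48.0, 96.0, -6.0, -13.0], np.float64(47.6)), ([-12.0, -1.0, -58.0, 96.0, -10.0, -17.0], np.float64(27.5))]
45 [([-23.0, 19.0, -58.0, -174.0, -27.0, -97.0], np.float64(16.1)), ([-21.0, 2.0, -58.0, -174.0, -9.0, -99.0], np.float64(19.5))]
```

Emit:
move_arm(
  commands=[
    [-3, 2, 5, 2.5, 5.6, 0, 31],
    [-2, 2, 5, 2.5, 5.6, 0, 31],
    [10, -2, -10, 0, 0, 0, 31],
    [0, 0, 0, 0, 0, 0, 31],
    [0, 0, 0, 0, 0, 0, 31],
  ],
)

```text
time_s: 20.35
tcp_pos: [0.4643, -0.3791, 0.1922]
eef_rot: [178.9, -25.5, -24.9]
contact_force: [0.8, -0.1, 0.1]
gripper_width: 0.027
```

```bash
python3 - <<'E'
from plant import *
from h import *
rep(get_state())
E
```

```text
[-18.1   1.7 -37.1   9.  -26.2  75.8] [ 0.4643 -0.3791  0.1922] [178.9 -25.5 -24.9] [ 0.8 -0.1  0.1] w 0.027
grasp machine mm -37.1 -89.3 209.4
```

Emit:
move_arm(
  commands=[
    [7, -1, -16, 1.95, 1.85, 0.47, 31],
    [8, -1, -20, 0, 0, 0, 31],
    [8, -1, -20, 0, 0, 0, 31],
    [7, -1, -18, 0, 0, 0, 31],
    [5.5, -1, -12, 0, 0, 0, 31],
    [0, 0, 0, 0, 0, 0, 31],
    [0, 0, 0, 0, 0, 0, 31],
  ],
)

```text
time_s: 21.05
tcp_pos: [0.4986, -0.3844, 0.1057]
eef_rot: [179.9, -22.9, -24.9]
contact_force: [0.3, -1.0, 0.8]
gripper_width: 0.0268
```

```bash
python3 - <<'E'
from plant import *
from h import *
rep(get_state())
E
```

```text
[-18.5  12.  -37.3   8.2 -18.1  76.3] [ 0.4986 -0.3844  0.1057] [179.9 -22.9 -24.9] [ 0.3 -1.   0.8] w 0.0268
grasp machine mm -3.0 -80.1 123.2
```

Emit:
move_arm(
  commands=[
    [4, -1.5, -9, 0, 0, 0, 31],
    [4, -1.5, -9, 0, 0, 0, 31],
    [4, -1.5, -9, 0, 0, 0, 31],
    [3.4, -1, -9, 0, 0, 0, 31],
    [0, 0, 0, 0, 0, 0, 31],
    [0, 0, 0, 0, 0, 0, 31],
  ],
)

```text
time_s: 21.65
tcp_pos: [0.5138, -0.3899, 0.0684]
eef_rot: [179.9, -22.8, -24.9]
contact_force: [-0.3, 0.1, 0.0]
gripper_width: 0.0275
```

```bash
python3 - <<'E'
from plant import *
from h import *
rep(get_state())
E
```

```text
[-18.8  16.4 -38.9  11.6 -12.2  73. ] [ 0.5138 -0.3899  0.0684] [179.9 -22.8 -24.9] [-0.3  0.1  0. ] w 0.0275
grasp machine mm 13.2 -78.7 85.9
```

Right at the sleeve with no contact. I'll close on it.

Emit:
move_arm(
  commands=[
    [0, 0, 0, 0, 0, 0, 0],
    [0, 0, 0, 0, 0, 0, 0],
    [0, 0, 0, 0, 0, 0, 0],
    [0, 0, 0, 0, 0, 0, 0],
    [0, 0, 0, 0, 0, 0, 0],
  ],
  squeeze=25,
)

```text
time_s: 22.15
tcp_pos: [0.5135, -0.3918, 0.0699]
eef_rot: [179.9, -23.0, -25.0]
contact_force: [-3.0, -16.4, -1.5]
gripper_width: 0.0141
```

```bash
python3 - <<'E'
from plant import *
from h import *
rep(get_state())
f=np.linspace(0,1.04,11); x=-95+108*np.cos(f); z=85+108*np.sin(f)
for p,q in zip(np.diff(x),np.diff(z)): print((p*ex[:2]).round(1),q.round(1))
E
```

```text
[-18.9  16.3 -38.8  11.7 -12.3  73. ] [ 0.5135 -0.3918  0.0699] [179.9 -23.  -25. ] [ -3.  -16.4  -1.5] w 0.0141
grasp machine mm 13.6 -80.5 87.4
[-0.5  0.2] 11.2
[-1.6  0.7] 11.1
[-2.6  1.2] 10.8
[-3.6  1.7] 10.5
[-4.6  2.1] 10.0
[-5.5  2.5] 9.4
[-6.4  2.9] 8.8
[-7.2  3.3] 8.0
[-7.9  3.6] 7.1
[-8.5  3.9] 6.2
```

Emit:
move_arm(
  commands=[
    [-0.6, -1.5, 0, 0, 0, 0, 0],
    [-0.5, 0.2, 11.2, 0, 0, 0, 0],
    [-1.6, 0.7, 11.1, 0, 0, 0, 0],
    [-2.6, 1.2, 10.8, 0, 0, 0, 0],
    [0, 0, 0, 0, 0, 0, 0],
  ],
)

```text
time_s: 22.65
tcp_pos: [0.5078, -0.3894, 0.1033]
eef_rot: [179.9, -22.9, -24.9]
contact_force: [-3.9, -4.1, -0.8]
gripper_width: 0.0142
```

```bash
python3 - <<'E'
from plant import *
from h import *
rep(get_state()); print(-95+108*np.cos(.312),85+108*np.sin(.312))
E
```

```text
[-18.7  13.1 -36.1   8.  -18.2  76.6] [ 0.5078 -0.3894  0.1033] [179.9 -22.9 -24.9] [-3.9 -4.1 -0.8] w 0.0142
grasp machine mm 7.4 -80.8 120.8
7.785927222131178 118.15197075720769
```

Emit:
move_arm(
  commands=[
    [-3.6, 1.7, 10.5, 0, 0, 0, 0],
    [-4.6, 2.1, 10, 0, 0, 0, 0],
    [-5.5, 2.5, 9.4, 0, 0, 0, 0],
    [-6.4, 2.9, 8.8, 0, 0, 0, 0],
    [-7.2, 3.3, 8, 0, 0, 0, 0],
    [-7.9, 3.6, 7.1, 0, 0, 0, 0],
    [-8.5, 3.9, 6.2, 0, 0, 0, 0],
    [0, 0, 0, 0, 0, 0, 0],
    [0, 0, 0, 0, 0, 0, 0],
  ],
)

```text
time_s: 23.55
tcp_pos: [0.4651, -0.3693, 0.1627]
eef_rot: [179.9, -23.0, -24.9]
contact_force: [-2.7, -4.4, -0.8]
gripper_width: 0.0138
```

```bash
python3 - <<'E'
from plant import *
from h import *
g=rep(get_state()); x=(g-o)@ex*1000; print("ang",np.arctan2(g[2]*1000-85,x+95),np.arctan2(g[2]*1000-87,x+95),"r",np.hypot(g[2]*1000-85,x+95))
d={n:capture(n) for n in ("top","side")};pickle.dump(d,open("cap3.pkl","wb"))
for n in d:
    f=d[n]["frame"];h=cv2.cvtColor(f,cv2.COLOR_BGR2HSV)
    m=(((h[...,0]<8)|(h[...,0]>172))&(h[...,1]>120)&(h[...,2]>70)).astype(np.uint8)
    k,l,s,ce=cv2.connectedComponentsWithStats(m); u=proj(d[n],g)[0];print(n,u)
    for i in range(1,k):
        if 5<s[i,4]<300 and np.hypot(*(ce[i]-u))<40: print(n,s[i],ce[i])
    print("tip pred",proj(d[n],o+(-.095+.162*np.cos(1.04))*ex-.078*ey+np.array([0,0,.085+.162*np.sin(1.04)])))
a=[cv2.resize(d["top"]["frame"][130:250,290:410],(400,400),interpolation=2),cv2.resize(d["side"]["frame"][70:190,230:350],(400,400),interpolation=2)]
cv2.imwrite("pics/c3.png",np.hstack(a))
E
```

```text
[-17.8   4.3 -36.6   6.3 -26.4  77.9] [ 0.4651 -0.3693  0.1627] [179.9 -23.  -24.9] [-2.7 -4.4 -0.8] w 0.0138
grasp machine mm -39.8 -80.4 180.2
ang 1.0451368554743865 1.0358740967185023 r 110.07118678766561
top [359.9606368  203.24677651]
tip pred [[366.12343157 193.24360614]]
side [307.72666922 131.12377287]
side [307 134   4   5  18] [308.5 136. ]
tip pred [[303.60997665 116.02718952]]
```

View pics/c3.png

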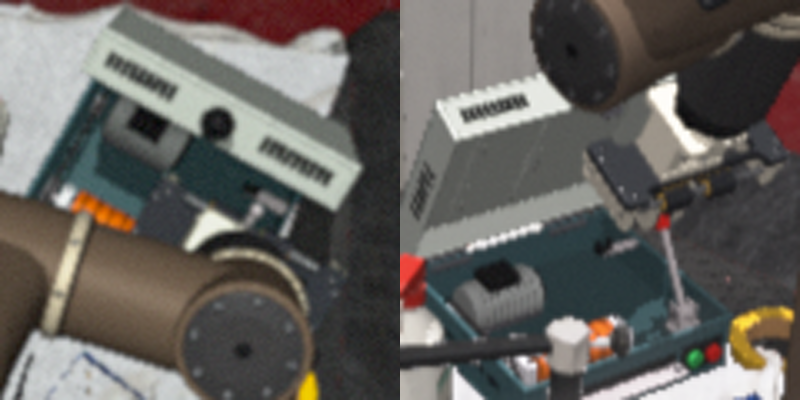

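Emit:
move_arm(
  commands=[
    [0, 0, 0, 0, 0, 0, 40],
    [0, 0, 0, 0, 0, 0, 40],
    [0, 0, 0, 0, 0, 0, 40],
    [-3, 1.5, 8, 0, 0, 0, 40],
    [-8, 4, 20, 0, 0, 0, 40],
    [-10, 4, 30, 0, 0, 0, 40],
    [-10, 4, 40, 0, 0, 0, 60],
    [-5, 0, 45, 0, 0, 0, 60],
    [0, 0, 45, 2.2, 4.8, 0, 60],
    [0, 5, 45, 2.2, 4.8, 0, 60],
    [20, 10, 28, 2.2, 4.8, 0, 60],
    [35, 10, 0, 0, 0, 0, 60],
    [30, 8, 0, 0, 0, 0, 60],
    [15, 3, 0, 0, 0, 0, 60],
    [0, 0, 0, 0, 0, 0, 60],
    [0, 0, 0, 0, 0, 0, 60],
  ],
)

```text
time_s: 25.25
tcp_pos: [0.5288, -0.3198, 0.4225]
eef_rot: [179.8, -7.2, -24.8]
contact_force: [0.6, -1.2, 0.6]
gripper_width: 0.0527
```

```bash
python3 - <<'E'
from plant import *
from h import *
g=rep(get_state())
d={n:capture(n) for n in ("top","side")};pickle.dump(d,open("cap4.pkl","wb"))
c={}
for n in d:
    f=d[n]["frame"];h=cv2.cvtColor(f,cv2.COLOR_BGR2HSV)
    m=(((h[...,0]<8)|(h[...,0]>172))&(h[...,1]>120)&(h[...,2]>70)).astype(np.uint8)
    p=o+(-.095+.108*np.cos(1.04))*ex-.078*ey+np.array([0,0,.085+.108*np.sin(1.04)])
    k,l,s,ce=cv2.connectedComponentsWithStats(m); u=proj(d[n],p)[0];print(n,"pred sleeve",u)
    for i in range(1,k):
        if 5<s[i,4]<300 and np.hypot(*(ce[i]-u))<25: print(n,s[i],ce[i]); c.setdefault(n,ce[i])
if len(c)==2:
    p,e=tri(d["top"],c["top"],d["side"],c["side"]); x,y=(p-o)@ex*1000,(p-o)@ey*1000; print(x,y,p[2],e,"ang",np.arctan2(p[2]*1000-85,x+95),"r",np.hypot(p[2]*1000-85,x+95))
E
```

```text
[-12.    7.1   6.6   1.7 -82.6  77. ] [ 0.5288 -0.3198  0.4225] [179.8  -7.2 -24.8] [ 0.6 -1.2  0.6] w 0.0527
grasp machine mm 2.4 -8.7 441.4
top pred sleeve [359.07891586 203.13670825]
top [355 198  10  11  54] [359.16666667 202.96296296]
side pred sleeve [307.1760734  131.92619253]
side [304 126   7  13  59] [307.22033898 132.23728814]
-39.53580971885142 -78.46176356848338 0.17646193800346677 0.0008411487276637315 ang 1.0256708699929873 r 106.96523971315848
```

Emit:
move_arm(
  commands=[
    [7, 0, -12, 0, 0, 0, 60],
    [6, 0, -20, 0, 0, 0, 60],
    [0, 0, -20, 0, 0, 0, 60],
    [0, 0, -20, 0, 0, 0, 60],
    [0, 0, -20, 0, 0, 0, 60],
    [0, 0, -14, 0, 0, 0, 60],
    [0, 0, -6, 0, 0, 0, 60],
    [0, 0, 0, 0, 0, 0, 60],
    [0, 0, 0, 0, 0, 0, 60],
  ],
)

```text
time_s: 26.25
tcp_pos: [0.5426, -0.3202, 0.3114]
eef_rot: [179.9, -7.2, -24.8]
contact_force: [0.4, 0.3, 0.8]
gripper_width: 0.0525
```

```bash
python3 - <<'E'
from plant import *
from h import *
g=rep(get_state())
E
```

```text
[-11.7   9.4  -4.6   1.9 -69.   76.3] [ 0.5426 -0.3202  0.3114] [179.9  -7.2 -24.8] [0.4 0.3 0.8] w 0.0525
grasp machine mm 15.0 -3.3 330.2
```

Emit:
move_arm(
  commands=[
    [-0.5, 0, -1, 0, 0, 0, 0],
    [0, 0, 0, 0, 0, 0, 0],
    [0, 0, 0, 0, 0, 0, 0],
    [0, 0, 0, 0, 0, 0, 0],
    [0, 0, 0, 0, 0, 0, 0],
    [0, 0, 0, 0, 0, 0, 0],
  ],
  squeeze=30,
)

```text
time_s: 26.85
tcp_pos: [0.5421, -0.3196, 0.3098]
eef_rot: [179.9, -7.2, -24.8]
contact_force: [0.3, 3.5, 2.5]
gripper_width: 0.0301
```

```bash
python3 - <<'E'
from plant import *
from h import *
g=rep(get_state())
a=np.linspace(1.117,.70,23); x,z=hood(a)
for i,(p,q) in enumerate(zip(np.diff(x),np.diff(z))): print(a[i+1].round(3),(p*ex[:2]).round(1),q.round(1))
E
```

```text
[-11.7   9.4  -4.8   1.9 -68.8  76.3] [ 0.5421 -0.3196  0.3098] [179.9  -7.2 -24.8] [0.3 3.5 2.5] w 0.0301
grasp machine mm 14.3 -3.0 328.7
1.098 [-4.3  2. ] -1.9
1.079 [-4.3  2. ] -2.0
1.06 [-4.2  2. ] -2.1
1.041 [-4.2  1.9] -2.2
1.022 [-4.2  1.9] -2.3
1.003 [-4.1  1.9] -2.3
0.984 [-4.1  1.9] -2.4
0.965 [-4.   1.9] -2.5
0.946 [-4.   1.8] -2.6
0.927 [-4.   1.8] -2.7
0.908 [-3.9  1.8] -2.8
0.89 [-3.9  1.8] -2.8
0.871 [-3.8  1.8] -2.9
0.852 [-3.8  1.7] -3.0
0.833 [-3.7  1.7] -3.1
0.814 [-3.7  1.7] -3.2
0.795 [-3.6  1.7] -3.2
0.776 [-3.5  1.6] -3.3
0.757 [-3.5  1.6] -3.4
0.738 [-3.4  1.6] -3.5
0.719 [-3.4  1.6] -3.5
0.7 [-3.3  1.5] -3.6
```

Emit:
move_arm(
  commands=[
    [-4.3, 2, -1.9, 0, 0, 0, 0],
    [-4.3, 2, -2, 0, 0, 0, 0],
    [-4.2, 2, -2.1, 0, 0, 0, 0],
    [-4.2, 1.9, -2.2, 0, 0, 0, 0],
    [-4.2, 1.9, -2.3, 0, 0, 0, 0],
    [-4.1, 1.9, -2.3, 0, 0, 0, 0],
    [-4.1, 1.9, -2.4, 0, 0, 0, 0],
    [-4, 1.9, -2.5, 0, 0, 0, 0],
    [-4, 1.8, -2.6, 0, 0, 0, 0],
    [-4, 1.8, -2.7, 0, 0, 0, 0],
    [-3.9, 1.8, -2.8, 0, 0, 0, 0],
    [-3.9, 1.8, -2.8, 0, 0, 0, 0],
    [-3.8, 1.8, -2.9, 0, 0, 0, 0],
    [-3.8, 1.7, -3, 0, 0, 0, 0],
    [-3.7, 1.7, -3.1, 0, 0, 0, 0],
    [0, 0, 0, 0, 0, 0, 0],
    [0, 0, 0, 0, 0, 0, 0],
  ],
)

```text
time_s: 28.55
tcp_pos: [0.4806, -0.2906, 0.2703]
eef_rot: [180.0, -7.1, -24.9]
contact_force: [1.7, 7.7, -3.4]
gripper_width: 0.0303
```

```bash
python3 - <<'E'
from plant import *
from h import *
g=rep(get_state());print(hood(.833))
d={n:capture(n) for n in ("top","side")};pickle.dump(d,open("cap5.pkl","wb"))
a=.833
sk=o+(.112-.19*np.cos(a)+.032*np.sin(a))*ex-.078*ey+np.array([0,0,.078+.19*np.sin(a)+.032*np.cos(a)])
tp=o+(-.095+.162*np.cos(1.03))*ex-.078*ey+np.array([0,0,.085+.162*np.sin(1.03)])
print(proj(d["side"],sk),proj(d["side"],tp))
cv2.imwrite("pics/c4.png",cv2.resize(d["side"]["frame"][70:190,230:380],(750,600),interpolation=2))
E
```

```text
[ -9.9   3.9 -16.3   2.1 -63.   74.2] [ 0.4806 -0.2906  0.2703] [180.   -7.1 -24.9] [ 1.7  7.7 -3.4] w 0.0303
grasp machine mm -53.6 -2.6 289.2
(np.float64(-52.6662939568355), np.float64(291.8457659962456))
[[300.31470377 109.16609441]] [[303.33822069 116.06178568]]
```

View pics/c4.png

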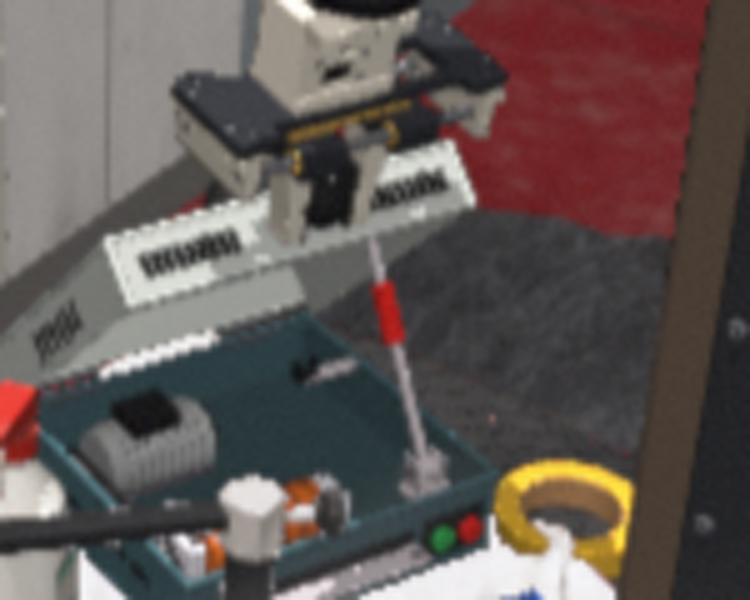

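The hood is at about 0.83 rad and the rod's tip is passing behind the front skirt at (375,240) in the crop, towards the socket. I'll go on lowering slowly.

Emit:
move_arm(
  commands=[
    [-3.7, 1.7, -3.2, 0, 0, 0, 0],
    [-3.6, 1.7, -3.2, 0, 0, 0, 0],
    [-3.5, 1.6, -3.3, 0, 0, 0, 0],
    [-3.5, 1.6, -3.4, 0, 0, 0, 0],
    [0, 0, 0, 0, 0, 0, 0],
  ],
)

```text
time_s: 29.15
tcp_pos: [0.4665, -0.284, 0.257]
eef_rot: [180.0, -7.1, -24.9]
contact_force: [5.2, 5.7, -5.4]
gripper_width: 0.0304
```

Emit:
move_arm(
  commands=[
    [-1.7, 0.8, -1.7, 0, 0, 0, 0],
    [-1.7, 0.8, -1.8, 0, 0, 0, 0],
    [-1.7, 0.8, -1.7, 0, 0, 0, 0],
    [-1.7, 0.8, -1.8, 0, 0, 0, 0],
    [0, 0, 0, 0, 0, 0, 0],
    [0, 0, 0, 0, 0, 0, 0],
  ],
)

```text
time_s: 29.75
tcp_pos: [0.4603, -0.2811, 0.2505]
eef_rot: [180.0, -7.2, -24.9]
contact_force: [5.6, 5.6, -4.6]
gripper_width: 0.0305
```

```bash
python3 - <<'E'
from plant import *
from h import *
g=rep(get_state());x=(g-o)@ex*1000;print("hood ang",np.arctan2(g[2]*1000-78,112-x)-np.arctan2(22,269),"r",np.hypot(g[2]*1000-78,112-x))
E
```

```text
[ -9.1   2.3 -20.7   2.3 -60.1  73.2] [ 0.4603 -0.2811  0.2505] [180.   -7.2 -24.9] [ 5.6  5.6 -4.6] w 0.0305
grasp machine mm -76.0 -2.4 269.4
hood ang 0.7125455731553817 r 268.28130557517073
```

Emit:
move_arm(
  commands=[
    [-1.2, 0.5, -1.3, 0, 0, 0, 0],
    [-1.2, 0.5, -1.3, 0, 0, 0, 0],
    [0, 0, 0, 0, 0, 0, 0],
    [0, 0, 0, 0, 0, 0, 0],
  ],
)

```text
time_s: 30.15
tcp_pos: [0.459, -0.2805, 0.249]
eef_rot: [180.0, -7.3, -24.8]
contact_force: [7.1, 5.6, -0.8]
gripper_width: 0.0301
```

Emit:
move_arm(
  commands=[
    [-1.2, 0.5, -1.3, 0, 0, 0, 0],
    [-1.2, 0.5, -1.3, 0, 0, 0, 0],
    [0, 0, 0, 0, 0, 0, 0],
    [0, 0, 0, 0, 0, 0, 0],
  ],
)

```text
time_s: 30.55
tcp_pos: [0.4588, -0.2804, 0.2486]
eef_rot: [180.0, -7.6, -24.8]
contact_force: [10.3, 3.7, 4.2]
gripper_width: 0.0304
```

```bash
python3 - <<'E'
from plant import *
from h import *
g=rep(get_state());x=(g-o)@ex*1000;print("hood ang",np.arctan2(g[2]*1000-78,112-x)-np.arctan2(22,269),"r",np.hypot(g[2]*1000-78,112-x))
E
```

```text
[ -9.    1.9 -21.5   2.5 -59.3  73. ] [ 0.4588 -0.2804  0.2486] [180.   -7.6 -24.8] [10.3  3.7  4.2] w 0.0304
grasp machine mm -77.9 -2.4 267.5
hood ang 0.7026158138029176 r 268.2595043825018
```

Emit:
move_arm(
  commands=[
    [0.6, -0.3, 0.8, 0, 0, 0, 0],
    [0, 0, 0, 0, 0, 0, 20],
    [0, 0, 0, 0, 0, 0, 36],
    [0, 0, 0, 0, 0, 0, 40],
    [0, 0, 0, 0, 0, 0, 50],
    [0, 0, 0, 0, 0, 0, 60],
    [0, 0, 0, 0, 0, 0, 60],
    [-1, 0.5, 8, 0, 0, 0, 60],
    [-3, 1, 20, 0, 0, 0, 60],
    [-5, 2, 35, 0, 0, 0, 60],
    [-20, 5, 35, 0, 0, 0, 60],
    [-30, 10, 35, 0, 0, 0, 60],
    [-20, 10, 20, 0, 0, 0, 60],
    [0, 0, 0, 0, 0, 0, 60],
  ],
)

```text
time_s: 31.95
tcp_pos: [0.3757, -0.2521, 0.4054]
eef_rot: [179.9, -7.6, -24.9]
contact_force: [-0.1, 0.1, 2.3]
gripper_width: 0.0526
```

```bash
python3 - <<'E'
from plant import *
from h import *
g=rep(get_state())
d={n:capture(n) for n in ("top","side")}
a=.70;k=np.array(hood(a))/1000;p=o+k[0]*ex-.003*ey+np.array([0,0,k[1]])
for n in d:
    f=d[n]["frame"].max(2);u=proj(d[n],p)[0];print(n,"knob pred",u)
    x0,y0=(u-14).astype(int);m=(f[y0:y0+28,x0:x0+28]<50).astype(np.uint8)
    kk,l,s,ce=cv2.connectedComponentsWithStats(m)
    for i in range(1,kk):
        if s[i,4]>25: print(s[i],ce[i]+[x0,y0])
cv2.imwrite("pics/c5.png",np.hstack([cv2.resize(d["top"]["frame"][110:260,260:410],(400,400),interpolation=2),cv2.resize(d["side"]["frame"][80:230,210:360],(400,400),interpolation=2)]))
E
```

```text
[ -6.5 -10.5 -12.8   2.5 -80.5  71.4] [ 0.3757 -0.2521  0.4054] [179.9  -7.6 -24.9] [-0.1  0.1  2.3] w 0.0526
grasp machine mm -165.1 -11.6 424.3
top knob pred [337.7245637  197.13412831]
side knob pred [297.97976878 119.17851731]
[11 11  8  8 50] [297.58 120.06]
```

View pics/c5.png

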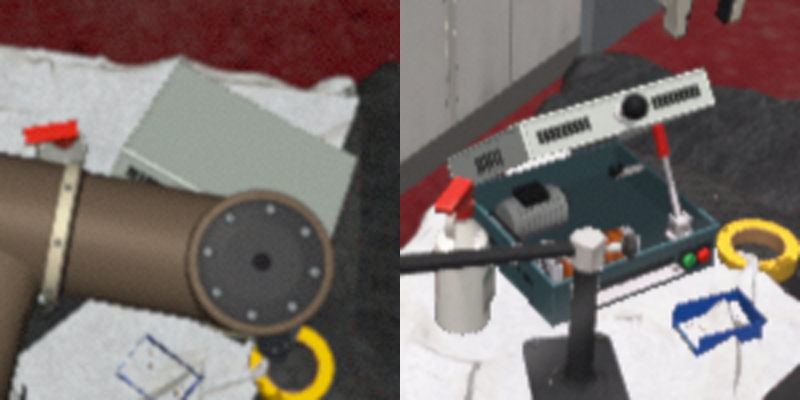

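The hood stands on the rod. The knob is at (297.6,120.1) in the side view, against (298.0,119.2) predicted for 0.70 rad. The bottle, tape and bin haven't moved. I'll check that it stays put, then hand in.

```bash
python3 - <<'E'
from plant import *
from h import *
for _ in range(3): c=capture("side")
f=c["frame"].max(2);m=(f[105:133,284:312]<50).astype(np.uint8)
kk,l,s,ce=cv2.connectedComponentsWithStats(m);print([(ce[i]+[284,105],s[i,4]) for i in range(1,kk)])
d0=pickle.load(open("s1.pkl","rb"));print("bar/screwdriver diff",cv2.absdiff(c["frame"],d0["frame"])[280:355,120:200].mean())
print(close_job())
E
```

```text
[(array([297.5 , 120.08]), np.int32(50)), (array([301., 132.]), np.int32(1))]
bar/screwdriver diff 3.2558333333333334
the job is handed in; nothing more can be done
None
```

The machine is open for service: the hood is standing on the prop rod at about 0.70 rad. The job is handed in at about 32 s of the 72 s allowed.

- **Bucking bar:** I gripped it on the hood and laid it flat on the free bench at about (0.40, 0.39). I lowered it in 1 mm steps until it touched, then released it. It lies clear of the screwdriver.
- **Hood up:** I raised it by the ball knob to the upper stop, where it stayed up on its own.
- **Prop rod:** I swung it out of its clip to about 1.03 rad. The gripper position gave 1.04 and the cameras 1.026, both within the ±0.06 rad catch range.
- **Hood down:** I lowered it slowly until it met the rod at 0.703 rad. The force at the knob changed from carrying the hood to pushing on it. I then let go and moved clear.

**Last checks:** after release the knob was about 1 px from where 0.70 rad puts it, and it had not moved when I looked again 0.2 s later, just before hand-in. The bottle, tape roll and bin looked unmoved in the pictures. The screwdriver and bar area matched the earlier picture, apart from a mean difference of 3 grey levels that I put down to image noise without looking closer.

**What did not go to plan:**
- The planned tool lean was not reachable at either grasp. I held the knob at 7° instead of 20°, after joint 3 reached its range limit, and the rod at 23° instead of 35°, just under the advised 25 to 50°.
- The socket itself could not be seen, so the seating is judged from the hood angle, the forces and the hood staying up.

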